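# Set a sine bar to 30 degrees on the right setting block

## Task

Set the sine bar to 30 degrees on the surface plate: work out which one of the four setting blocks in the wooden tray gives that angle, stand it upright on the bare plate, and seat the bar with the roller at its plain end on top of the block and the roller at its end-stop end down on the plate. Lower the block and the bar right down onto what carries them before letting go, so that nothing drops; leave the other blocks in the tray and the things lying about where they are.

Things in the scene. Friction and masses are not known exactly. Their poses are not given: they have to be found in the camera images.
- sine_bar: Steel sine bar, 0.6 kg. Origin: its middle, level with the roller undersides. Own x along it to the plain end, z up. Straight body x -62..62, y -16..16, z 15..37 mm; upright end-stop plate at x -68..-62, z 15..51. Two rollers under it, 20 mm diameter, 32 long, axes exactly 100 mm apart (x = +-50, z = 10). Starts flat on the plate, stop end towards the robot; grip across the 32 mm width.
- plain_roller (a point): Centre of the roller at the plain end of the sine bar (bar x = +50 mm, z = 10 mm): this one goes on the block. Its axes are those of the bar.
- stop_roller (a point): Centre of the roller at the end-stop end of the sine bar (bar x = -50 mm, z = 10 mm): this one goes on the surface plate. Its axes are those of the bar.
- block_tray: Fixed open wooden tray on the plate, 100 (own x) x 272 (own y) x 16 mm high; floor 6 mm thick, so blocks in it stand at z = 6 mm. Origin: centre of its underside. Three low partitions make four compartments, centres at y = -99, -33, 33, 99 mm, one block in each.
- block_30: Steel setting block, 70 long (own x) x 25 wide (own y) x 30 mm high (own z), about 300 g; origin: centre of its underside. Starts upright in one of the tray's compartments (which one varies), its width along the tray's y. The four look alike and differ only in height (30, 40, 50 and 60 mm).
- block_40: Steel setting block, 70 long (own x) x 25 wide (own y) x 40 mm high (own z), about 400 g; origin: centre of its underside. Starts upright in one of the tray's compartments (which one varies), its width along the tray's y. The four look alike and differ only in height (30, 40, 50 and 60 mm).
- block_50: Steel setting block, 70 long (own x) x 25 wide (own y) x 50 mm high (own z), about 500 g; origin: centre of its underside. Starts upright in one of the tray's compartments (which one varies), its width along the tray's y. The four look alike and differ only in height (30, 40, 50 and 60 mm).
- block_60: Steel setting block, 70 long (own x) x 25 wide (own y) x 60 mm high (own z), about 600 g; origin: centre of its underside. Starts upright in one of the tray's compartments (which one varies), its width along the tray's y. The four look alike and differ only in height (30, 40, 50 and 60 mm).
- cylinder_square: Bystander: upright ground steel cylinder with black cap, 38 mm diameter, 80 mm high; origin in the centre of its underside. Behind it, beyond x = 0.60 m and from y = -0.02 to 0.40 m, stands a tall black height gauge with a display (fixed): keep the hand clear of it.
- loupe: Bystander, fixed: black eye loupe, 33 mm diameter, 36 mm high; origin in the centre of its underside.
- plug_gauge: Bystander: plug gauge lying down, 16 x 112 x 16 mm, long along own y; origin under its middle.
- flange: Bystander, fixed: turned steel flange, 64 mm diameter, 26 mm high; origin in the centre of its underside.
- indenter_case: Bystander: little blue plastic case, 37 x 56 x 23 mm; origin in the centre of its underside.
Things that resemble listed ones, but are neither listed nor needed, are in the scene too. What is shaped like the block_50 but pink is not meant.

How it is judged:
At the end, for the whole second after the job is handed in: The 50 mm block stands upright on the plate; the bar, at rest, has its plain-end roller on top of it (axis within 13.5 mm of its long centre line) and its stop-end roller on the plate (heights within 3 mm), tilted 30 +- 1.1 degrees; the other blocks stand in the tray (angle between sine_bar's own z axis and vertical between 0.5036 and 0.5436 rad and height (world z) of stop_roller between 0.007 and 0.013 m and height (world z) of plain_roller between 0.057 and 0.063 m and x of plain_roller in the frame of block_50 between -0.036 and 0.036 m and y of plain_roller in the frame of block_50 between -0.0135 and 0.0135 m and contact force between sine_bar and block_50 above 0.5 N and height (world z) of block_50 below 0.003 m and angle between block_50's own z axis and vertical below 0.03 rad and linear speed of each of sine_bar, block_50 below 0.01 m/s and distance between each of block_30, block_40, block_60 and block_tray below 0.125 m and angle between each of block_30, block_40, block_60's own z axis and vertical below 0.1 rad); the robot touches nothing.
It fails at once if the sine bar is let go and drops (faster than 0.45 m/s or 5 rad/s, about a 10 mm fall) with no finger on it ((angular speed of sine_bar above 5 rad/s or linear speed of sine_bar above 0.45 m/s) and contact force between the fingers and sine_bar below 0.1 N).
It fails at once if the 50 mm block is let go and drops (faster than 0.45 m/s) or topples with no finger on it ((linear speed of block_50 above 0.45 m/s or angle between block_50's own z axis and vertical above 0.7 rad) and contact force between the fingers and block_50 below 0.1 N).
It fails at once if the cylinder square, plug gauge or blue case is moved by more than 20 mm (distance of any of cylinder_square, plug_gauge, indenter_case from where it was at the start of the episode above 0.02 m).
It also fails if it takes over 56 s, if anything falls off the work surface, if the arm or the gripper's body presses on something with over 40 N, if the wrist force passes 120 N, or if a joint passes its speed limit or range.

## Robot

A 7-joint arm with a two-finger parallel gripper is mounted at the origin on a cart in front of the work surface, level with it; the furniture and walls round the work are solid. World frame = base frame: x ahead of the robot, y to its left, z up, the work surface at z = 0. Lengths are in m, angles in rad, forces in N, time in s.
With the tool pointing down it reaches from about 0.4 to 0.85 m from the base axis. Payload 4.5 kg.
Tool frame: the origin (TCP) lies where the fingers leave the gripper's body, on its centre line; the fingertips stand 64 mm ahead of it and the grasp point (between the pads) lies 45 mm ahead of it; z points along the fingers, y is the line along which they close (so a half turn about z gives the same grasp; the last joint's range is limited). The gripper opens to 88 mm and grips with 3 to 60 N. Pads are 18 mm wide; open, the fingers measure 123 mm over their backs; the gripper's body (75 mm by 187 mm) begins 45 mm behind the grasp point.
Start: joints at [1.224, 0.689, -0.195, 1.565, 0.157, 0.902, -0.215], TCP at [0.232, -0.58, 0.303] pointing down, gripper open.
Joint ranges: [-3.01, 3.01], [-0.46, 2.08], [-1.47, 1.51], [0.13, 2.56], [-1, 4.14], [0.04, 2.09], [-2.66, 2.66]. Speed limits (rad/s): [2.57, 2.57, 3.14, 3.14, 3.14, 3.14, 3.14].

## Interface

Orientations are given as a unit quaternion [x, y, z, w].
In Python, from plant import r gives the robot as it stands.
- The arm moves only by the tool play_rows, never from a script. Its arguments are lists of equal length, an entry for each row: "translation": the shift along the tool's x, y, z in m, a list of three; "delta_rot": the turn, a rotation vector about the tool's x, y, z in degrees, a list of three; "grip": the opening, from -1 (shut) to 1 (fully open). In form: {"translation": [[x, y, z], ...], "delta_rot": [[rx, ry, rz], ...], "grip": [grip, ...]}. A call has 1 to 20 rows; each row shifts and turns the commanded pose from where the row before left it, along the tool's axes as they then stand; what a row does not reach is not made up. A row lasts 1/8 s, in which the tool goes at most 62.5 mm and 10.7 degrees, less where a joint would pass 70% of its speed; a pose out of reach is approached as far as the arm can. A call with a gripper value outside its range is refused whole. The fingers move at their own pace and stop on an object; "squeeze" is the grip in N (left out, the last holds). Time passes only in rows, so rows that do not move let the fingers close. It gives the time, the measured TCP pose, the force, the opening and the grip force at its end, in the units of the state.
- r.get_state(): the state, without advancing time (a new reading comes with each control period).
- r.snapshot(name): name is "scene" or "top"; returns the picture (480x640x3 uint8, blue, green, red); there is no depth.
- r.get_calibration(name): a dict with "intrinsics" (3x3 intrinsics, pixels), "eye" and "rotation" of the camera in the world. Camera axes: x right, y up, looking along -z (the intrinsics and any distortion apply to the point x, -y, -z); pixel columns grow to the right and rows downward; lengths in m; the calibration is good to about 2 mm. A picture is of the moment at which its call begins. get_calibration takes no time and is no camera call.
- r.finish_job(): hands the job in; it is judged then, once.
Trained networks look in the newest picture that a camera, given by its name, has taken for a name from the list of things; names that differ only in an ending like _2 or _b are one class to them, and where a whole thing is asked for, a point or a joint stands for the part that bears it (a point fixed in the world has none). Each returns a list of dicts, best first, with "confidence" (0 to 1); they miss things now and then, are a little off and sometimes report something else, mostly with a low value. They report only what shows in the picture. A call takes as long as a camera call. They do not tell look-alikes from the thing itself.
- r.look_for(camera, target): "point" ([x, y, z] in m, in world coordinates, good to about 4 mm: the middle of the surface that is visible of it).
- r.silhouettes(camera, target): "pixels" (480x640 bool, what is visible of it).
The state is a dict: "clock": time; "q": joint angles; "qd": joint speeds; "joint_torque": joint torques, N m; "tool_pos": TCP position; "eef_rot": TCP orientation; "contact_force": force on the tool from outside, world axes, zero at the start; "moment": the same for the moment, N m; "opening": opening from 0.0 (shut) to 1.0 (fully open); "finger_force": force on a finger pad.
Only numpy, scipy, OpenCV 4.12 (cv2) and the standard library are available. Lean on these libraries where they do the work, as an engineer would, in place of code of your own. Each camera call takes 0.05 s, during which the arm holds its last target. There are 200 camera calls.

## Working session

There is one attempt and no reset: what is moved stays moved. The work goes in short steps, Python scripts to look and compute and a tool call to move; the robot and the scene stay as the last step left them, time stands still between calls to the robot, and variables do not carry over. Pictures are saved under pics/ and viewed, at most 10 in all, crops included, and the job is handed in when it is done.

Besides the shell and the picture viewer there is one more tool, called after "Emit:" as name(argument=value, ...) on one line, values as JSON. play_rows: Moves the arm, as the interface text tells. Its arguments: {"type":"object","properties":{"translation":{"type":"array","items":{"type":"array","items":{"type":"number"}}},"delta_rot":{"type":"array","items":{"type":"array","items":{"type":"number"}}},"grip":{"type":"array","items":{"type":"number"}},"squeeze":{"type":"number"}},"required":["translation","delta_rot","grip"]}

```bash
mkdir -p pics; cat > h.py <<'E'
import numpy as np, cv2
from plant import r
def cal(n):
    c=r.get_calibration(n); return np.array(c["intrinsics"]),np.array(c["eye"]),np.array(c["rotation"])
def proj(n,P):
    K,e,R=cal(n); p=(np.atleast_2d(P)-e)@R; p=p*[1,-1,-1]; p=p@K.T; return p[:,:2]/p[:,2:]
def ray(n,uv):
    K,e,R=cal(n); uv=np.atleast_2d(uv).astype(float); d=np.c_[uv,np.ones(len(uv))]@np.linalg.inv(K).T
    return e,(d*[1,-1,-1])@R.T
def atz(n,uv,z):
    e,d=ray(n,uv); return e+d*((z-e[2])/d[:,2:])
E
python3 - <<'E'
from h import *
for n in("scene","top"):
    im=r.snapshot(n); cv2.imwrite(f"pics/{n}0.png",im)
    c=r.get_calibration(n); print({k:np.round(v,3).tolist() if not isinstance(v,str) else v for k,v in c.items()})
    for t in("sine_bar","block_tray","block_30","block_40","block_50","block_60"):
        print(n,t,[(np.round(d["point"],3).tolist(),round(d["confidence"],2)) for d in r.look_for(n,t)])
print(r.get_state())
E
```

```text
{'intrinsics': [[486.976, 0.0, 318.311], [0.0, 486.976, 236.371], [0.0, 0.0, 1.0]], 'eye': [-0.335, 0.797, 0.608], 'rotation': [-0.224, 0.473, 0.779, -0.345]}
scene sine_bar [([0.454, -0.129, 0.033], 0.97)]
scene block_tray [([0.429, 0.292, 0.006], 0.69), ([0.452, -0.13, 0.031], 0.41)]
scene block_30 [([0.448, 0.366, 0.049], 0.97), ([0.448, 0.236, 0.044], 0.9), ([0.444, 0.168, 0.036], 0.88), ([0.447, 0.295, 0.031], 0.71), ([0.579, 0.476, 0.034], 0.69)]
scene block_40 [([0.448, 0.366, 0.049], 0.97), ([0.448, 0.236, 0.044], 0.9), ([0.444, 0.168, 0.036], 0.88), ([0.447, 0.295, 0.031], 0.71), ([0.579, 0.476, 0.034], 0.69)]
scene block_50 [([0.448, 0.366, 0.049], 0.97), ([0.448, 0.236, 0.044], 0.9), ([0.444, 0.168, 0.036], 0.88), ([0.447, 0.295, 0.031], 0.71), ([0.579, 0.476, 0.034], 0.69)]
scene block_60 [([0.448, 0.366, 0.049], 0.97), ([0.448, 0.236, 0.044], 0.9), ([0.444, 0.168, 0.036], 0.88), ([0.447, 0.295, 0.031], 0.71), ([0.579, 0.476, 0.034], 0.69)]
{'intrinsics': [[446.182, 0.0, 327.54], [0.0, 446.182, 248.141], [0.0, 0.0, 1.0]], 'eye': [0.302, 0.079, 1.046], 'rotation': [0.063, 
[... 761 characters left out ...]
808 ,  0.68909329, -0.19461999,  1.5652978 ,  0.15728144,
        0.90247672, -0.21508501]), 'qd': array([-2.11085429e-04,  1.16443124e-03,  7.48413462e-04,  7.19164165e-04,
       -5.48844752e-06,  4.43595282e-05,  5.75159471e-04]), 'joint_torque': array([ 2.17599172e-04, -5.27370751e+01, -1.26686297e+00, -1.53722602e+01,
       -5.19244373e-02, -6.45823839e-04,  2.17490538e-05]), 'tool_pos': array([ 0.23234475, -0.58023368,  0.302748  ]), 'eef_rot': array([9.81923261e-01, 1.89279439e-01, 3.12679299e-05, 4.72270273e-05]), 'contact_force': array([ 0.25955084, -0.18025801, -0.20268475]), 'moment': array([0.0059591 , 0.03864292, 0.01888394]), 'finger_force': 0.0, 'opening': 1.0000915485408488}
```

```bash
sed -i 's/^import numpy as np, cv2/import numpy as np, cv2\nfrom scipy.spatial.transform import Rotation as Ro/; s/np.array(c\["rotation"\])/Ro.from_quat(c["rotation"]).as_matrix()/' h.py
python3 - <<'E'
from h import *
print(proj("scene",[[0.448,0.236,0.044],[0.579,.476,.034]]),proj("top",[[.453,.217,.053],[.589,.47,.048]]))
E
```

```text
[[280.76550969 267.53222542]
 [157.19781251 288.06395614]] [[260.08036901 265.92035138]
 [152.57246545 207.11103165]]
```

View pics/scene0.png

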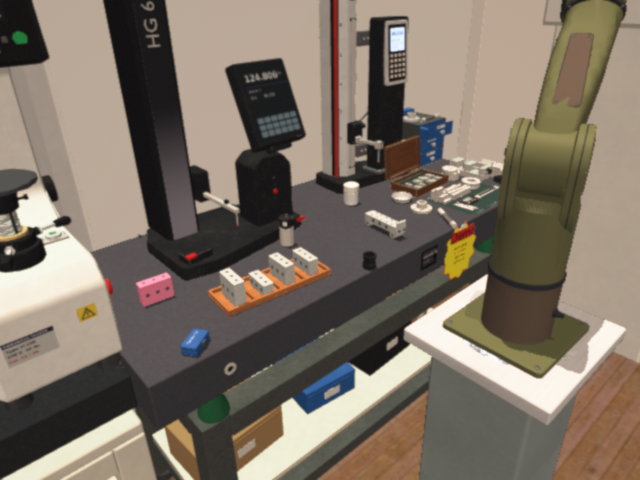

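View pics/top0.png

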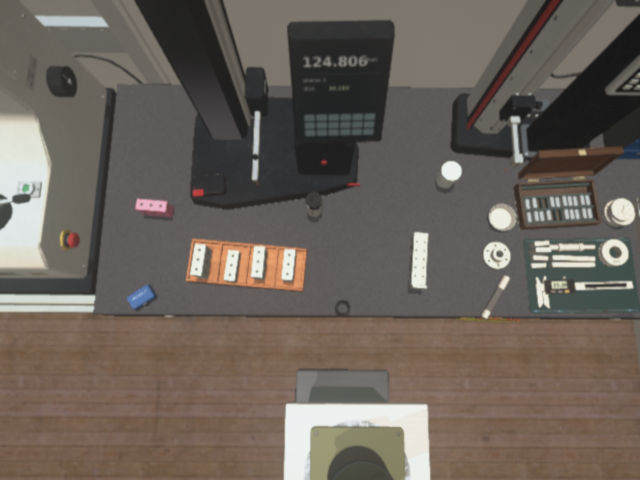

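```bash
cat > fit.py <<'E'
from h import *
from scipy.optimize import minimize
S=4
def box(x0,x1,y0,y1,z0,z1): return np.array([[x,y,z] for x in(x0,x1) for y in(y0,y1) for z in(z0,z1)],float)
def render(n,parts,T):
    m=np.zeros((480*S,640*S),np.uint8)
    for p in parts:
        uv=proj(n,T(p)); h=cv2.convexHull(np.round((uv+.5)*S-.5).astype(np.int32)); cv2.fillConvexPoly(m,h,1)
    return cv2.resize(m.astype(np.float32),(640,480),interpolation=cv2.INTER_AREA)
def fit(parts_of,x0,masks,step,z=0.):
    def cost(v):
        c=Ro.from_euler('z',v[2]).as_matrix()
        T=lambda p:p@c.T+[v[0],v[1],z]
        parts=parts_of(v); t=0
        for n,m in masks.items(): t+=np.abs(render(n,parts,T)-m).sum()/m.sum()
        return t
    sx=np.vstack([x0]+[np.array(x0)+np.eye(len(x0))[i]*step[i] for i in range(len(x0))])
    o=minimize(cost,x0,method="Nelder-Mead",options=dict(initial_simplex=sx,xatol=1e-5,fatol=1e-4,maxiter=250))
    return o.x,o.fun
blk=lambda v:[box(-.035,.035,-.0125,.0125,0,v[3])]
cyl=lambda x:np.array([[x+.01*np.cos(a),y,.01+.01*np.sin(a)] for a in np.linspace(0,6.28,16) for y in(-.016,.016)])
bar=lambda v:[box(-.062,.062,-.016,.016,.015,.037),box(-.068,-.062,-.016,.016,.015,.051),cyl(.05),cyl(-.05)]
E
python3 - <<'E'
from fit import *
ms={}
for n in("scene","top"):
    r.snapshot(n)
    ms[n]=[(d["pixels"],d["confidence"]) for d in r.silhouettes(n,"block_50")]
    ms[n+"b"]=r.silhouettes(n,"sine_bar")[0]["pixels"]
    for m,c in ms[n]: print(n,c,m.sum(),np.round(np.argwhere(m).mean(0)))
np.save("ms.npy",ms,allow_pickle=True)
def pick(n,P):
    uv=proj(n,P)[0]
    k=min(ms[n],key=lambda q:np.linalg.norm(np.argwhere(q[0]).mean(0)[::-1]-uv)); 
    d=np.linalg.norm(np.argwhere(k[0]).mean(0)[::-1]-uv)
    return k[0].astype(np.float32) if d<12 else None
for y in(.362,.292,.230,.162):
    M={n:pick(n,[.455,y,.03]) for n in("scene","top")}; M={k:v for k,v in M.items() if v is not None}
    x,f=fit(blk,[.455,y,0,.045],M,[.01,.01,.1,.015],.006); print(y,list(M),np.round(x,4),round(f,3))
M={n:ms[n+"b"].astype(np.float32) for n in("scene","top")}
x,f=fit(bar,[.46,-.135,0],M,[.01,.01,.1]); print("bar",np.round(x,4),f)
im=r.snapshot("scene"); cv2.imwrite("pics/crop1.png",cv2.resize(im[225:325,130:340],None,fx=3.8,fy=3.8,interpolation=cv2.INTER_CUBIC))
E
```

```text
scene 0.93 828 [289. 155.]
scene 0.92 629 [269. 282.]
scene 0.7 424 [261. 305.]
scene 0.67 409 [282. 261.]
scene 0.62 682 [287. 233.]
top 0.76 440 [266. 232.]
top 0.63 435 [263. 259.]
top 0.6 533 [208. 154.]
top 0.59 383 [265. 288.]
0.362 ['scene'] [ 0.4702  0.3532 -0.1171  0.0539] 0.063
0.292 ['scene', 'top'] [ 0.4578  0.2862 -0.1111  0.0279] 0.192
0.23 ['scene', 'top'] [ 0.4624  0.2233 -0.0591  0.0475] 0.142
0.162 ['scene', 'top'] [ 0.459   0.1552 -0.1178  0.0347] 0.217
bar [ 0.4737 -0.1461 -0.0837] 0.12197981029748917
```

View pics/crop1.png

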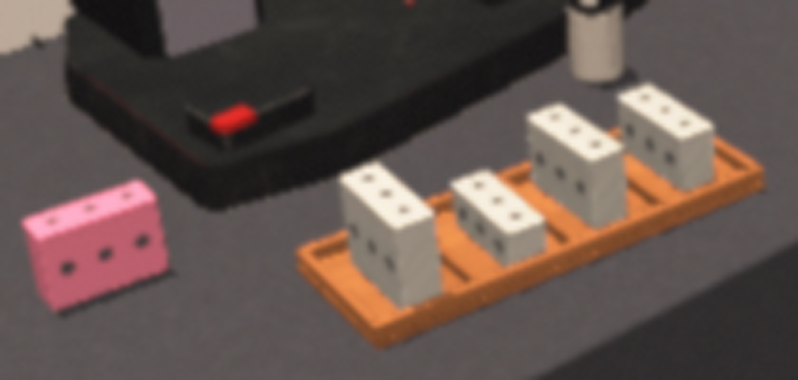

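The tray blocks in the scene picture, left to right: (233,287), (261,282), (282,269) and (305,261), fitting as about 60, 30, 50 and 40 mm high (the lower edge is partly hidden by the tray wall). The pink one at (155,289) is the decoy. Only the block at (282,269), second tallest and in the tray, fits block_50; sin 30° × 100 = 50 mm, so that is the one needed.

```bash
cat >> h.py <<'E'
def st():
    s=r.get_state(); R=Ro.from_quat(s["eef_rot"]); return np.array(s["tool_pos"]),R
def down(yaw,pitch=0):  # tool down, tool x at yaw; pitch>0 raises tool x
    return Ro.from_euler('z',yaw)*Ro.from_euler('y',-pitch)*Ro.from_euler('x',np.pi)
def go(P0,R0,P,R):
    print("rotvec deg(tool)",np.round((R0.inv()*R).as_rotvec(degrees=True),2)," before-rot trans mm",np.round(R0.inv().apply(P-P0)*1e3,1)," after-rot",np.round(R.inv().apply(P-P0)*1e3,1))
E
python3 - <<'E'
from fit import *
ms=np.load("ms.npy",allow_pickle=True).item()
for t in("cylinder_square","loupe"):
    for n in("scene","top"):
        print(n,t,[(np.round(d["point"],3).tolist(),round(d["confidence"],2)) for d in r.look_for(n,t)][:2])
f5=lambda v:[box(-.035,.035,-.0125,.0125,0,.05)]
M={"scene":ms["scene"][1][0].astype(np.float32),"top":ms["top"][1][0].astype(np.float32)}
for k in (["scene"],["top"],["scene","top"]):
    x,f=fit(f5,[.462,.223,-.06],{n:M[n] for n in k},[.01,.01,.1],.006); print("b50",k,np.round(x,4),round(f,3))
    x,f=fit(bar,[.47,-.145,-.05],{n:ms[n+"b"].astype(np.float32) for n in k},[.01,.01,.1]); print("bar",k,np.round(x,4),round(f,3))
P,R=st(); print(R.as_matrix().round(3)); Rt=down(-.07)
go(P,R,np.array([.42,-.25,.303]),Rt)
go(np.array([.42,-.25,.303]),Rt,np.array([.462,.223,.2]),Rt)
E
```

```text
scene cylinder_square [([0.585, 0.11, 0.048], 0.83), ([0.452, -0.132, 0.031], 0.53)]
top cylinder_square [([0.59, 0.101, 0.079], 0.87), ([0.381, 0.493, 0.021], 0.67)]
scene loupe []
top loupe [([0.363, 0.031, 0.034], 0.48)]
b50 ['scene'] [ 0.4607  0.2252 -0.0683] 0.053
bar ['scene'] [ 0.473  -0.1448 -0.0701] 0.063
b50 ['top'] [ 0.4625  0.2228 -0.0513] 0.091
bar ['top'] [ 0.4742 -0.1463 -0.0917] 0.045
b50 ['scene', 'top'] [ 0.4627  0.2235 -0.0598] 0.166
bar ['scene', 'top'] [ 0.4737 -0.1462 -0.0845] 0.123
[[ 0.928  0.372  0.   ]
 [ 0.372 -0.928 -0.   ]
 [ 0.     0.    -1.   ]]
rotvec deg(tool) [ 0.   -0.   25.83]  before-rot trans mm [ 297.  -236.8   -0.3]  after-rot [ 1.641e+02 -3.426e+02 -3.000e-01]
rotvec deg(tool) [0. 0. 0.]  before-rot trans mm [   8.8 -474.8  103. ]  after-rot [   8.8 -474.8  103. ]
```

Emit:
play_rows(translation=[[0,0,0],[0,0,0],[0,0,0],[0.0234,-0.049,0],[0.0234,-0.049,0],[0.0234,-0.049,0],[0.0234,-0.049,0],[0.0234,-0.049,0],[0.0234,-0.049,0],[0.0234,-0.049,0],[0.001,-0.053,0],[0.001,-0.053,0],[0.001,-0.053,0],[0.001,-0.053,0],[0.001,-0.053,0],[0.001,-0.053,0],[0.001,-0.053,0],[0.001,-0.053,0],[0.001,-0.051,0],[0,0,0]], delta_rot=[[0,0,8.6],[0,0,8.6],[0,0,8.6],[0,0,0],[0,0,0],[0,0,0],[0,0,0],[0,0,0],[0,0,0],[0,0,0],[0,0,0],[0,0,0],[0,0,0],[0,0,0],[0,0,0],[0,0,0],[0,0,0],[0,0,0],[0,0,0],[0,0,0]], grip=[0.15,0.15,0.15,0.15,0.15,0.15,0.15,0.15,0.15,0.15,0.15,0.15,0.15,0.15,0.15,0.15,0.15,0.15,0.15,0.15], squeeze=30)

```text
clock: 3.75
tool_pos: [0.4611, 0.2291, 0.3027]
eef_rot: [1.0, -0.031, 0.0, -0.002]
contact_force: [-0.2, -0.8, -0.1]
opening: 0.578
finger_force: 0.0
```

```bash
python3 - <<'E'
from h import *
P,R=st(); print(P.round(4),R.as_matrix().round(3).tolist(),r.get_state()["q"].round(2),r.get_state()["opening"],r.get_state()["clock"])
go(P,R,np.array([.462,.2235,.042+.045]),down(-.06))
E
```

```text
[0.4611 0.2291 0.3027] [[0.998, -0.061, 0.001], [-0.061, -0.998, 0.003], [0.001, -0.004, -1.0]] [-0.58  0.54  0.04  1.9  -0.04  0.69 -2.14] 0.5781573835840128 3.75
rotvec deg(tool) [-0.2  -0.05 -0.07]  before-rot trans mm [  1.    6.3 215.7]  after-rot [  1.2   5.6 215.7]
```

Emit:
play_rows(translation=[[0.001,0.003,0.05],[0,0,0.05],[0,0,0.05],[0,0,0.04],[0,0,0.02],[0,0,0.006],[0,0,0],[0,0,0],[0,0,0],[0,0,0],[0,0,0]], delta_rot=[[0,0,0],[0,0,0],[0,0,0],[0,0,0],[0,0,0],[0,0,0],[0,0,0],[0,0,0],[0,0,0],[0,0,0],[0,0,0]], grip=[0.15,0.15,0.15,0.15,0.15,0.15,0.15,-1,-1,-1,-1], squeeze=30)

```text
clock: 5.12
tool_pos: [0.463, 0.2221, 0.0875]
eef_rot: [0.999, -0.034, 0.001, -0.001]
contact_force: [0.1, 3.9, 6.0]
opening: 0.28
finger_force: 30.0
```

```bash
python3 - <<'E'
from h import *
P,R=st(); print(P.round(4),R.as_matrix().round(3).tolist(),r.get_state()["q"].round(2),r.get_state()["contact_force"])
im=r.snapshot("scene"); cv2.imwrite("pics/crop2.png",cv2.resize(im[150:350,180:400],None,fx=2.7,fy=2.7,interpolation=cv2.INTER_CUBIC))
E
```

```text
[0.463  0.2221 0.0875] [[0.998, -0.069, 0.002], [-0.069, -0.998, 0.002], [0.002, -0.003, -1.0]] [-0.54  0.92  0.01  2.04 -0.05  0.18 -2.13] [0.12377964 3.86911881 6.00821766]
```

View pics/crop2.png

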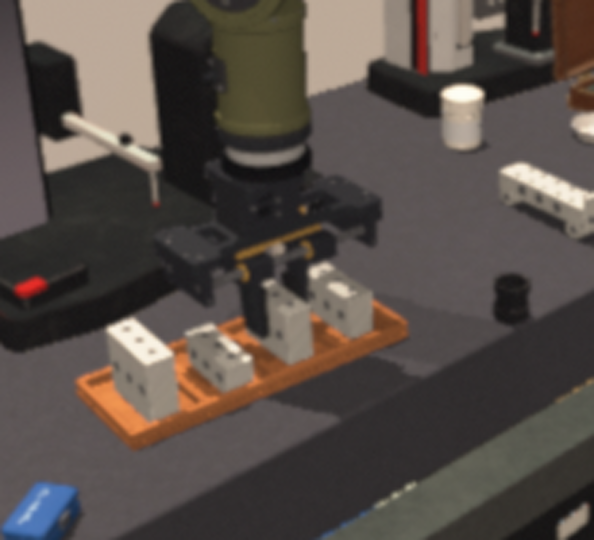

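Emit:
play_rows(translation=[[0,0,-0.02],[0,0,-0.04],[0,0,-0.03],[0.011,0.0464,0],[0.011,0.0464,0],[0.011,0.0464,0],[0.011,0.0464,0],[0.011,0.0464,0],[0.011,0.0464,0],[0,0,0],[0,0,0],[0,0,0],[0,0,0],[0,0,0],[0,0,0],[0,0,0],[0,0,0],[0,0,0],[0,0,0],[0,0,0]], delta_rot=[[0,0,0],[0,0,0],[0,0,0],[0,0,0],[0,0,0],[0,0,0],[0,0,0],[0,0,0],[0,0,0],[0,0,-10],[0,0,-10],[0,0,-10],[0,0,-10],[0,0,-10],[0,0,-10],[0,0,-10],[0,0,-10],[0,0,-10],[0,0,0],[0,0,0]], grip=[-1,-1,-1,-1,-1,-1,-1,-1,-1,-1,-1,-1,-1,-1,-1,-1,-1,-1,-1,-1])

```text
clock: 7.68
tool_pos: [0.5082, -0.062, 0.1763]
eef_rot: [0.732, 0.681, -0.001, -0.0]
contact_force: [0.7, 0.2, -4.9]
opening: 0.281
finger_force: 30.0
```

```bash
python3 - <<'E'
from h import *
P,R=st(); print(P.round(4),R.as_matrix().round(4).tolist(),r.get_state()["q"].round(2),r.get_state()["contact_force"])
go(P,R,np.array([.51,-.06,.0835]),down(-.07+np.pi/2))
E
```

```text
[ 0.5082 -0.062   0.1763] [[0.0726, 0.9974, -0.0014], [0.9974, -0.0726, -0.0005], [-0.0006, -0.0014, -1.0]] [ 0.31  0.78 -0.46  2.    0.69  0.52 -0.72] [ 0.7006063   0.21661892 -4.93859163]
rotvec deg(tool) [-0.08  0.03 -0.15]  before-rot trans mm [ 2.1  1.8 92.8]  after-rot [ 2.1  1.6 92.8]
```

Emit:
play_rows(translation=[[0.002,0.002,0.03],[0,0,0.03],[0,0,0.022],[0,0,0.008],[0,0,0.002],[0,0,0.001],[0,0,0]], delta_rot=[[0,0,0],[0,0,0],[0,0,0],[0,0,0],[0,0,0],[0,0,0],[0,0,0]], grip=[-1,-1,-1,-1,-1,-1,-1])

```text
clock: 8.55
tool_pos: [0.5113, -0.0598, 0.0843]
eef_rot: [0.731, 0.682, 0.0, 0.0]
contact_force: [-0.3, 0.0, -4.4]
opening: 0.282
finger_force: 30.0
```

Emit:
play_rows(translation=[[0,0,0.001],[0,0,0.001],[0,0,0.001],[0,0,0]], delta_rot=[[0,0,0],[0,0,0],[0,0,0],[0,0,0]], grip=[-1,-1,-1,-1])

```text
clock: 9.05
tool_pos: [0.511, -0.0598, 0.0815]
eef_rot: [0.731, 0.682, 0.0, 0.0]
contact_force: [-1.0, -1.0, 5.0]
opening: 0.285
finger_force: 30.0
```

Emit:
play_rows(translation=[[0,0,0],[0,0,0],[0,0,0],[0,0,-0.03],[0,0,-0.04],[0,0,-0.04],[0,0,0],[0,0,0],[0,0,0],[0,0,0],[0,0,0],[0,0,0],[0,0,0],[0,0,0],[0,0,0],[-0.01,0.0295,0],[-0.01,0.0295,0],[-0.01,0.0295,0],[0,0,0]], delta_rot=[[0,0,0],[0,0,0],[0,0,0],[0,0,0],[0,0,0],[0,0,0],[0,0,10.05],[0,0,10.05],[0,0,10.05],[0,0,10.05],[0,0,10.05],[0,0,10.05],[0,0,10.05],[0,0,10.05],[0,0,10.05],[0,0,0],[0,0,0],[0,0,0],[0,0,0]], grip=[0.1,0.1,0.1,0.1,0.1,0.1,0.4,0.4,0.4,0.4,0.4,0.4,0.4,0.4,0.4,0.4,0.4,0.4,0.4])

```text
clock: 11.42
tool_pos: [0.4729, -0.1481, 0.1906]
eef_rot: [0.999, -0.041, -0.001, 0.001]
contact_force: [-0.7, -0.2, 0.0]
opening: 0.697
finger_force: 0.0
```

```bash
python3 - <<'E'
from fit import *
P,R=st(); print(P.round(4),R.as_matrix().round(4).tolist(),r.get_state()["q"].round(2),r.get_state()["opening"])
go(P,R,np.array([.4737,-.1462,.072]),down(-.08))
f5=lambda v:[box(-.035,.035,-.0125,.0125,0,.05)]
im=r.snapshot("scene")
for d in r.silhouettes("scene","block_50"):
    m=d["pixels"]; c=np.argwhere(m).mean(0)[::-1]
    if np.linalg.norm(c-proj("scene",[.511,-.06,.025])[0])<15: print("b50",fit(f5,[.511,-.06,1.5],{"scene":m.astype(np.float32)},[.01,.01,.1]))
ms=np.load("ms.npy",allow_pickle=True).item()
m=r.silhouettes("scene","sine_bar")[0]["pixels"]; print(m.sum(),ms["sceneb"].sum())
print("bar",fit(bar,[.474,-.146,-.08],{"scene":m.astype(np.float32)},[.01,.01,.1]))
cv2.imwrite("pics/crop3.png",cv2.resize(im[130:280,260:460],None,fx=3,fy=3,interpolation=cv2.INTER_CUBIC))
E
```

```text
[ 0.4729 -0.1481  0.1906] [[0.9966, -0.082, -0.0014], [-0.082, -0.9966, -0.0014], [-0.0012, 0.0015, -1.0]] [ 0.28  0.71 -0.11  2.05  0.19  0.39 -1.64] 0.6970161122010592
rotvec deg(tool) [ 0.09  0.07 -0.12]  before-rot trans mm [  0.8  -2.1 118.6]  after-rot [  0.7  -1.9 118.6]
b50 (array([ 0.51127074, -0.06118755,  1.54902847]), np.float64(0.07653326541185379))
542 610
bar (array([ 0.4738422 , -0.14604998, -0.14922194]), np.float64(0.1283440887928009))
```

View pics/crop3.png

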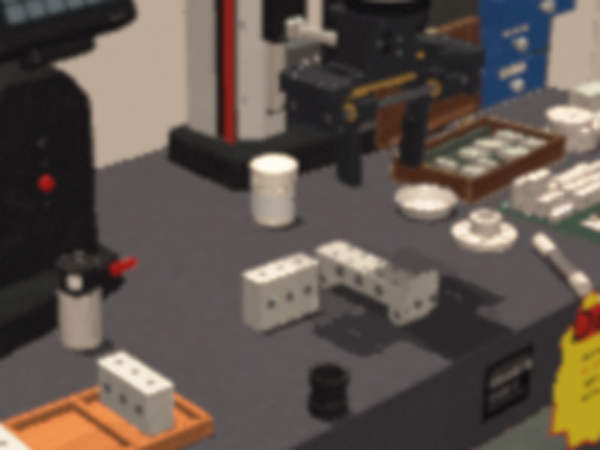

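Emit:
play_rows(translation=[[0.001,-0.002,0.04],[0,0,0.04],[0,0,0.025],[0,0,0.01],[0,0,0.0035],[0,0,0],[0,0,0],[0,0,0],[0,0,0],[0,0,0]], delta_rot=[[0,0,0],[0,0,0],[0,0,0],[0,0,0],[0,0,0],[0,0,0],[0,0,0],[0,0,0],[0,0,0],[0,0,0]], grip=[0.4,0.4,0.4,0.4,0.4,0.4,-1,-1,-1,-1], squeeze=45)

```text
clock: 12.82
tool_pos: [0.4755, -0.144, 0.0725]
eef_rot: [0.999, -0.039, 0.0, 0.0]
contact_force: [-0.2, -0.4, 3.7]
opening: 0.358
finger_force: 45.0
```

```bash
python3 - <<'E'
from h import *
s=r.get_state(); P,R=st(); print(P.round(4),R.as_matrix().round(4).tolist(),s["q"].round(2),s["opening"],s["finger_force"],s["contact_force"])
E
```

```text
[ 0.4755 -0.144   0.0725] [[0.997, -0.0774, 0.0006], [-0.0774, -0.997, -0.0004], [0.0006, 0.0004, -1.0]] [ 0.22  0.94 -0.03  2.09  0.23  0.12 -1.67] 0.35837831517597557 44.99599188566208 [-0.20984506 -0.44786125  3.65625819]
```

```bash
python3 - <<'E'
from h import *
P,R=st(); yaw=-.0755; Rt=down(yaw,np.pi/6)
T=np.array([.512,-.061,.060])-Rt.apply([.048,0,.0625]); print("final TCP",T.round(4), "stop",(T+Rt.apply([-.052,0,.0625])).round(4),Rt.as_matrix().round(3).tolist())
P1=P+[0,0,.1]; H=T+[0,0,.05]
print("at lift->H (flat frame)"); go(P1,R,H,Rt)
print("H->T"); go(H,Rt,T,Rt)
E
```

```text
final TCP [ 0.4394 -0.0555  0.0901] stop [ 0.4256 -0.0545  0.01  ] [[0.864, -0.075, 0.499], [-0.065, -0.997, -0.038], [0.5, 0.0, -0.866]]
at lift->H (flat frame)
rotvec deg(tool) [ 0.05 29.96 -0.1 ]  before-rot trans mm [-42.9 -85.4  32.3]  after-rot [-53.2 -85.5   6.7]
H->T
rotvec deg(tool) [0. 0. 0.]  before-rot trans mm [-25.   -0.   43.3]  after-rot [-25.   -0.   43.3]
```

Emit:
play_rows(translation=[[0,0,-0.01],[0,0,-0.03],[0,0,-0.04],[0,0,-0.02],[-0.0143,-0.0285,0],[-0.0143,-0.0285,0],[-0.0143,-0.0285,0],[0,0,0],[0,0,0],[0,0,0],[0,0,0],[-0.008,0,0.014],[-0.008,0,0.014],[0,0,0],[0,0,0]], delta_rot=[[0,0,0],[0,0,0],[0,0,0],[0,0,0],[0,0,0],[0,0,0],[0,0,0],[0,7.5,0],[0,7.5,0],[0,7.5,0],[0,7.5,0],[0,0,0],[0,0,0],[0,0,0],[0,0,0]], grip=[-1,-1,-1,-1,-1,-1,-1,-1,-1,-1,-1,-1,-1,-1,-1])

```text
clock: 14.7
tool_pos: [0.4926, -0.0735, 0.2156]
eef_rot: [0.991, -0.037, 0.128, 0.015]
contact_force: [-0.6, 0.5, -4.6]
opening: 0.359
finger_force: 45.0
```

```bash
python3 - <<'E'
from fit import *
s=r.get_state(); P,R=st(); print(P.round(4),R.as_matrix().round(4).tolist(),s["q"].round(2),s["opening"],s["contact_force"])
yaw=-.0755; Rt=down(yaw,np.pi/6); T=np.array([.512,-.061,.060])-Rt.apply([.048,0,.0625])
go(P,R,T+[0,0,.004],Rt)
im=r.snapshot("scene").copy()
# overlay of expected bar: side axes & block
O=lambda p:P+R.apply(np.array(p)*[1,-1,-1]+[-.002,0,.0725])
for y in(-.016,.016):
    pts=proj("scene",[O(q) for q in([-.062,y,.015],[.062,y,.015],[.062,y,.037],[-.062,y,.037])]); 
    if y>0: big=cv2.resize(im,None,fx=4,fy=4,interpolation=cv2.INTER_CUBIC)
    if y>0: cv2.polylines(big,[np.round(pts*4+1.5).astype(np.int32)],True,(0,0,255),1)
cv2.imwrite("pics/crop4.png",big[4*130:4*270,4*280:4*460])
try:
    m=r.silhouettes("scene","sine_bar")[0]["pixels"].astype(np.float32)
    from scipy.optimize import minimize_scalar
    f=lambda dx:np.abs(render("scene",bar(0),lambda p:P+R.apply(p*[1,-1,-1]+[dx,0,.0725]))*1.-m).sum()
    print([(round(d,3),round(float(f(d)))) for d in np.arange(-.012,.013,.002)],m.sum())
except Exception as e: print(e)
E
```

```text
[ 0.4926 -0.0735  0.2156] [[0.9646, -0.0768, 0.2523], [-0.0692, -0.9968, -0.0392], [0.2545, 0.0204, -0.9669]] [ 0.05  0.63 -0.01  2.23  1.05  0.04 -2.65] 0.35867240134246187 [-0.55247971  0.52071635 -4.57372235]
rotvec deg(tool) [ 1.11 15.25  0.37]  before-rot trans mm [-83.5 -16.3 103.4]  after-rot [-107.9  -13.9   78. ]
[(np.float64(-0.012), 353), (np.float64(-0.01), 345), (np.float64(-0.008), 335), (np.float64(-0.006), 324), (np.float64(-0.004), 312), (np.float64(-0.002), 309), (np.float64(0.0), 314), (np.float64(0.002), 341), (np.float64(0.004), 372), (np.float64(0.006), 399), (np.float64(0.008), 432), (np.float64(0.01), 458), (np.float64(0.012), 484)] 450.0
```

View pics/crop4.png

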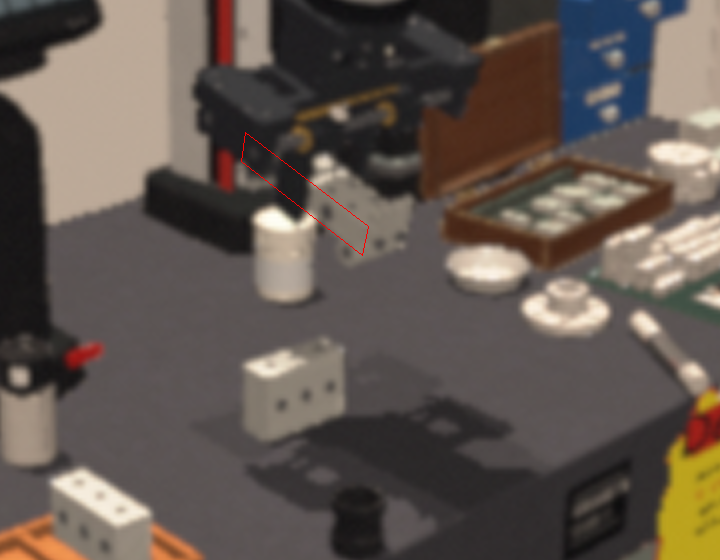

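The crop shows the block upright at about (295,390). The bar is still held high near (360,210), because q7 and q6 stopped at their limits, so the forward tilt isn't reachable here. I'll fit the kinematics and find a bar heading that is.

```bash
cat > kin.py <<'E'
from h import *
from scipy.optimize import least_squares
import itertools
D=[([1.2237808,.68909,-.19462,1.5653,.15728,.90248,-.21509],[.23234,-.58023,.30275],Ro.from_quat([.98192,.18928,0,0])),
([-.58,.54,.04,1.9,-.04,.69,-2.14],[.4611,.2291,.3027],Ro.from_matrix([[0.998,-0.061,0.001],[-0.061,-0.998,0.003],[0.001,-0.004,-1.0]])),
([-.54,.92,.01,2.04,-.05,.18,-2.13],[.463,.2221,.0875],Ro.from_matrix([[0.998,-0.069,0.002],[-0.069,-0.998,0.002],[0.002,-0.003,-1.0]])),
([.31,.78,-.46,2.,.69,.52,-.72],[.5082,-.062,.1763],Ro.from_matrix([[0.0726,0.9974,-0.0014],[0.9974,-0.0726,-0.0005],[-0.0006,-0.0014,-1.0]])),
([.28,.71,-.11,2.05,.19,.39,-1.64],[.4729,-.1481,.1906],Ro.from_matrix([[0.9966,-0.082,-0.0014],[-0.082,-0.9966,-0.0014],[-0.0012,0.0015,-1.0]])),
([.22,.94,-.03,2.09,.23,.12,-1.67],[.4755,-.144,.0725],Ro.from_matrix([[0.997,-0.0774,0.0006],[-0.0774,-0.997,-0.0004],[0.0006,0.0004,-1.0]])),
([.05,.63,-.01,2.23,1.05,.04,-2.65],[.4926,-.0735,.2156],Ro.from_matrix([[0.9646,-0.0768,0.2523],[-0.0692,-0.9968,-0.0392],[0.2545,0.0204,-0.9669]]))]
def fk(q,p,s):
    d1,L1,a,L2,L3,b,c7,c1=p; z=lambda t:Ro.from_euler('z',t); y=lambda t:Ro.from_euler('y',t)
    R=z(-q[0]+c1); P=np.array([0,0,d1]); R=R*y(q[1])*z(s[0]*q[2]); P=P+R.apply([a,0,L1])
    R=R*y(q[3]); P=P+R.apply([-a,0,0]); R=R*z(s[1]*q[4]); P=P+R.apply([0,0,L2]); R=R*y(q[5]); P=P+R.apply([b,0,0])
    R=R*z(s[2]*q[6]+c7); return P+R.apply([0,0,L3]),R
def res(p,s):
    o=[]
    for q,P,R in D:
        p1,r1=fk(q,p,s); o+=[*(p1-P),*(.3*(r1.inv()*R).as_rotvec())]
    return np.array(o)
LO=np.array([-3.01,-.46,-1.47,.13,-1,.04,-2.66]);HI=np.array([3.01,2.08,1.51,2.56,4.14,2.09,2.66])
def model():
    best=None
    for s in itertools.product((1,-1),repeat=3):
        for c in(0,1.57,3.14,-1.57):
            o=least_squares(res,[.3,.35,0,.35,.25,0,c,0],args=(s,))
            if best is None or o.cost<best[0].cost: best=(o,s)
    return best
E
python3 - <<'E'
from kin import *
o,s=model(); print(o.cost,s,o.x.round(4)); print(np.abs(o.fun).reshape(-1,6).round(4))
np.save("kin.npy",np.r_[o.x,s])
E
```

```text
0.00013310909393797764 (-1, -1, -1) [ 0.3522  0.5661 -0.0015  0.3438  0.2738 -0.0018  1.4847 -0.0864]
[[0.0079 0.0028 0.0006 0.     0.     0.0001]
 [0.0015 0.0047 0.0013 0.002  0.0022 0.002 ]
 [0.0012 0.0001 0.0033 0.0002 0.0002 0.0017]
 [0.0026 0.0019 0.0062 0.0006 0.0011 0.0007]
 [0.0014 0.0022 0.0003 0.0003 0.0006 0.0023]
 [0.0026 0.0033 0.0007 0.0005 0.0019 0.0013]
 [0.0005 0.0027 0.0001 0.0068 0.0007 0.    ]]
```

```bash
cat >> kin.py <<'E'
k=None
def ik(T,R,q0,w=.01):
    global k
    if k is None: k=np.load("kin.npy")
    def f(q):
        P,r1=fk(q,k[:8],k[8:]); return np.r_[P-T,.3*(r1.inv()*R).as_rotvec(),w*.02*(q-q0)]
    o=least_squares(f,np.clip(q0,LO+.01,HI-.01),bounds=(LO+.005,HI-.005)); return o.x,np.abs(f(o.x)[:6]).max()
E
python3 - <<'E'
from kin import *
q7=np.array(D[5][0])
b=np.array([.511,-.061,.060])
for psi in range(-180,180,30):
    ps=np.radians(psi); best=None
    for off in (0,):
        tr=[]; q=None
        for s7 in (q7,np.array([.2,.9,0,2.,.2,.3,0]),np.array([.2,.9,0,2.,.2,.3,1.5]),np.array([.2,.9,.5,2.,1.2,.5,1.5]),np.array([.2,.9,-.5,2.,1.2,.5,-1.5])):
            R=down(ps,0); qf,e0=ik(b+[0,0,.15]-R.apply([0,0,.06]),R,s7)
            q=qf
            for p in np.radians([5,10,15,20,25,30]):
                R=down(ps,p); q,e=ik(b+[0,0,.05]-R.apply([.048,0,.0625]),R,q)
            T=b-R.apply([.048,0,.0625]); q,e=ik(T,R,q)
            mg=np.minimum(q-LO,HI-q).min()
            if best is None or (e<1e-3,mg)>(best[0]<1e-3,best[1]): best=(e,mg,qf,q,e0,T)
    print(psi,"err mm %.2f flat %.2f"%(best[0]*1e3,best[4]*1e3),"margin %.2f"%best[1],best[2].round(2),best[3].round(2),best[5].round(3))
E
```

```text
-180 err mm 0.00 flat 0.00 margin 0.89 [ 0.11  0.59 -0.12  1.93  0.11  0.63  1.49] [ 0.03  1.12 -0.08  1.35  0.11  1.2   1.48] [ 0.584 -0.061  0.09 ]
-150 err mm 0.00 flat 0.00 margin 0.96 [ 0.28  0.62 -0.41  1.93  0.38  0.67  1.74] [-0.05  1.1  -0.2   1.46  0.43  1.13  1.61] [ 0.574 -0.025  0.09 ]
-120 err mm 0.00 flat 0.00 margin 0.88 [ 0.5   0.71 -0.8   1.93  0.71  0.81  1.92] [-0.04  1.08 -0.44  1.68  0.88  1.08  1.59] [0.547 0.002 0.09 ]
-90 err mm 0.00 flat 0.00 margin 0.58 [ 0.44  0.67 -0.68  1.93  0.61  0.75  2.55] [-0.32  0.99 -0.07  1.98  1.08  0.65  1.75] [0.511 0.012 0.09 ]
-60 err mm 0.00 flat 0.00 margin 0.27 [ 0.67  0.92 -1.25  1.93  1.    1.11  2.65] [ 0.12  1.19 -0.88  2.29  1.76  1.33  1.55] [0.475 0.002 0.09 ]
-30 err mm 0.78 flat 42.03 margin 0.01 [ 0.64  1.05 -1.46  2.11  1.3   1.28  2.66] [-0.43  1.09  0.38  2.55  3.13  0.86  0.74] [ 0.448 -0.025  0.09 ]
0 err mm 15.88 flat 85.29 margin 0.01 [ 0.07  0.6  -0.06  2.28  2.08  0.05  2.66] [ 0.19  1.04 -0.14  2.55  3.14  0.92  1.73] [ 0.438 -0.061  0.09 ]
30 err mm 0.00 flat 0.00 margin 0.01 [ 0.21  0.6  -0.29  1.93  0.28  0.65 -1.3 ] [ 1.    1.51 -1.37  2.45  2.13  1.07 -2.65] [ 0.448 -0.097  0.09 ]
60 err mm 0.00 flat 0.00 margin 0.03 [ 0.51  0.72 -0.82  1.93  0.72  0.82 -1.23] [ 0.84  1.09 -0.67  2.15  1.06  0.07 -1.1 ] [ 0.475 -0.124  0.09 ]
90 err mm 0.00 flat 0.00 margin 0.56 [ 0.38  0.65 -0.57  1.93  0.52  0.71 -0.5 ] [ 0.83  1.17 -0.82  1.84  0.48  0.6  -0.1 ] [ 0.511 -0.134  0.09 ]
120 err mm 0.00 flat 0.00 margin 0.88 [ 0.19  0.6  -0.25  1.93  0.24  0.64  0.31] [ 0.53  1.12 -0.48  1.57  0.11  0.92  0.66] [ 0.547 -0.124  0.09 ]
150 err mm 0.00 flat 0.00 margin 0.95 [ 0.1   0.59 -0.1   1.93  0.1   0.63  0.98] [ 0.24  1.12 -0.2   1.39  0.02  1.14  1.14] [ 0.574 -0.097  0.09 ]
```

```bash
python3 - <<'E'
from kin import *
P,R=st(); print(P.round(4),r.get_state()["q"].round(2))
for d in ("top",): print("white cyl",atz("top",[[440,175],[460,175],[449,190],[449,160]],.05).round(3).tolist())
psi=np.radians(88); F=down(-.0755); go(P,R,P,F)
F2=down(psi); print("yaw"); go(P,F,P,F2)
Rt=down(psi,np.pi/6); T=np.array([.510,-.0785,.060])-Rt.apply([.048,0,.0625])
print("T",T.round(4),"stop",(T+Rt.apply([-.052,0,.0625])).round(4)); H=T+[0,0,.06]
go(P,F2,H,Rt)
q=np.array([.22,.7,-.03,2.0,.23,.3,-1.67])
q,e=ik(P,F,q);print(q.round(2),e)
for a in np.linspace(-.0755,psi,5): q,e=ik(P,down(a),q);print(q.round(2),round(e,5))
for p in (0,10,20,30): q,e=ik(H+[0,0,.03],down(psi,np.radians(p)),q);print(q.round(2),round(e,5))
q,e=ik(T,Rt,q);print(q.round(2),e)
E
```

```text
[ 0.493  -0.0735  0.2162] [ 0.05  0.63 -0.01  2.23  1.05  0.04 -2.65]
white cyl [[0.673, -0.199, 0.05], [0.674, -0.246, 0.05], [0.637, -0.218, 0.05], [0.711, -0.222, 0.05]]
rotvec deg(tool) [  1.17 -14.83   0.08]  before-rot trans mm [0. 0. 0.]  after-rot [0. 0. 0.]
yaw
rotvec deg(tool) [ -0.     0.   -92.33]  before-rot trans mm [0. 0. 0.]  after-rot [0. 0. 0.]
T [ 0.5075 -0.1513  0.0901] stop [ 0.507 -0.165  0.01 ]
rotvec deg(tool) [-0. 30.  0.]  before-rot trans mm [-77.2  17.2  66.1]  after-rot [-99.9  17.2  18.6]
[ 0.13  0.66 -0.1   2.02  0.15  0.46 -1.73] 3.0962195678093214e-08
[ 0.13  0.66 -0.1   2.02  0.15  0.46 -1.73] 0.0
[ 0.19  0.67 -0.21  2.02  0.29  0.47 -1.48] 0.0
[ 0.26  0.68 -0.32  2.02  0.43  0.5  -1.21] 0.0
[ 0.32  0.7  -0.43  2.02  0.56  0.53 -0.94] 0.0
[ 0.39  0.72 -0.54  2.02  0.67  0.58 -0.66] 0.0
[ 0.51  0.81 -0.52  1.96  0.73  0.57 -0.55] 0.0
[ 0.68  0.87 -0.69  1.92  0.62  0.62 -0.39] 0.0
[ 0.82  0.96 -0.84  1.87  0.53  0.68 -0.26] 0.0
[ 0.92  1.07 -0.96  1.83  0.45  0.75 -0.15] 0.0
[ 0.88  1.19 -0.85  1.83  0.54  0.62 -0.15] 2.5959471505743192e-08
```

Emit:
play_rows(translation=[[0,0,0],[0,0,0],[0,0,0],[0,0,0],[0,0,0],[0,0,0],[0,0,0],[0,0,0],[0,0,0],[0,0,0],[0,0,0],[0,0,0],[0,0,0],[0,0,0]], delta_rot=[[0.3,-3.7,0],[0.3,-3.7,0],[0.3,-3.7,0],[0.3,-3.7,0],[0,0,0],[0,0,-10],[0,0,-10],[0,0,-10],[0,0,-10],[0,0,-10],[0,0,-10],[0,0,-10],[0,0,-10],[0,0,0]], grip=[-1,-1,-1,-1,-1,-1,-1,-1,-1,-1,-1,-1,-1,-1])

```text
clock: 16.55
tool_pos: [0.4928, -0.0739, 0.2143]
eef_rot: [0.79, 0.613, 0.004, 0.005]
contact_force: [0.4, -0.2, -6.0]
opening: 0.355
finger_force: 45.0
```

```bash
cat > nxt.py <<'E'
from kin import *
P,R=st(); s=r.get_state(); print(P.round(4),R.as_matrix().round(3).tolist(),s["q"].round(2),s["contact_force"].round(1))
psi=np.radians(88); Rt=down(psi,np.pi/6); T=np.array([.510,-.0785,.060])-Rt.apply([.048,0,.0625])
go(P,R,T,Rt); print("down 1mm in tool",R.inv().apply([0,0,-1]).round(3))
E
python3 nxt.py
```

```text
[ 0.4928 -0.0739  0.2143] [[0.248, 0.969, 0.012], [0.969, -0.248, -0.003], [-0.0, 0.012, -1.0]] [ 0.61  0.83 -0.95  2.01  0.97  0.82 -1.18] [ 0.4 -0.2 -6. ]
rotvec deg(tool) [  3.91  29.97 -11.88]  before-rot trans mm [-71.3  31.9 124.6]  after-rot [-128.6   17.4   69.2]
down 1mm in tool [ 0.    -0.012  1.   ]
```

Emit:
play_rows(translation=[[0,0,0],[0,0,0],[-0.026,0.006,0],[-0.026,0.006,0],[-0.026,0.006,0],[0,0,0],[0,0,0],[0,0,0],[0,0,0],[0,0,0],[0,0,0],[0,0,0]], delta_rot=[[0.3,0,-6.1],[0.3,0,-6.1],[0,0,0],[0,0,0],[0,0,0],[0,6,0],[0,6,0],[0,6,0],[0,6,0],[0,6,0],[0,0,0],[0,0,0]], grip=[-1,-1,-1,-1,-1,-1,-1,-1,-1,-1,-1,-1])

```text
clock: 18.05
tool_pos: [0.5084, -0.152, 0.2148]
eef_rot: [0.695, 0.671, 0.185, -0.178]
contact_force: [-0.0, 0.5, -4.6]
opening: 0.354
finger_force: 45.0
```

```bash
python3 nxt.py
```

```text
[ 0.5084 -0.152   0.2148] [[0.031, 0.999, 0.019], [0.868, -0.036, 0.496], [0.496, 0.001, -0.868]] [ 1.05  1.13 -1.27  1.79  0.66  0.95 -0.39] [-0.   0.5 -4.6]
rotvec deg(tool) [ 0.07  0.23 -0.03]  before-rot trans mm [-61.3  -1.1 108.5]  after-rot [-61.7  -1.  108.3]
down 1mm in tool [-0.496 -0.001  0.868]
```

Emit:
play_rows(translation=[[-0.0155,0,0.027],[-0.0155,0,0.027],[-0.0155,0,0.027],[-0.006,-0.001,0.011],[-0.0032,0,0.006],[0,0,0],[0,0,0]], delta_rot=[[0,0.2,0],[0,0,0],[0,0,0],[0,0,0],[0,0,0],[0,0,0],[0,0,0]], grip=[-1,-1,-1,-1,-1,-1,-1])

```text
clock: 18.92
tool_pos: [0.5084, -0.1514, 0.1033]
eef_rot: [0.695, 0.671, 0.188, -0.179]
contact_force: [1.5, -0.1, -4.6]
opening: 0.357
finger_force: 45.0
```

```bash
python3 nxt.py; python3 - <<'E'
from h import *
im=r.snapshot("scene"); cv2.imwrite("pics/crop5.png",cv2.resize(im[150:260,310:450],None,fx=5,fy=5,interpolation=cv2.INTER_CUBIC))
E
```

```text
[ 0.5084 -0.1514  0.1033] [[0.029, 0.999, 0.021], [0.865, -0.036, 0.501], [0.502, 0.003, -0.865]] [ 1.01  1.28 -1.14  1.81  0.81  0.8  -0.4 ] [ 1.5 -0.1 -4.6]
rotvec deg(tool) [ 0.2  -0.12  0.05]  before-rot trans mm [-6.6 -1.  11.4]  after-rot [-6.5 -0.9 11.4]
down 1mm in tool [-0.502 -0.003  0.865]
```

View pics/crop5.png

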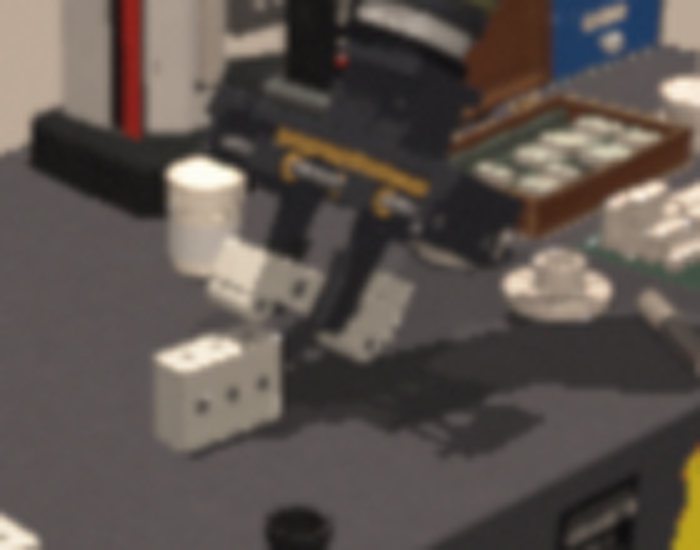

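The bar hangs tilted at about (265,290) in the crop. Its plain roller is above the right part of the block (220,390) and its stop end is low at about (375,330), as planned, so I'll lower it.

Emit:
play_rows(translation=[[-0.0025,0,0.0043],[-0.0015,-0.001,0.0026],[-0.0005,0,0.0009],[0,0,0]], delta_rot=[[0,0,0],[0,0,0],[0,0,0],[0,0,0]], grip=[-1,-1,-1,-1])

```text
clock: 19.48
tool_pos: [0.5067, -0.1513, 0.0931]
eef_rot: [0.695, 0.671, 0.188, -0.18]
contact_force: [0.6, -0.1, -4.6]
opening: 0.356
finger_force: 45.0
```

Emit:
play_rows(translation=[[-0.0005,0,0.0009],[-0.0005,0,0.0009],[-0.0005,0,0.0009],[0,0,0]], delta_rot=[[0,0,0],[0,0,0],[0,0,0],[0,0,0]], grip=[-1,-1,-1,-1])

```text
clock: 19.98
tool_pos: [0.5067, -0.1513, 0.09]
eef_rot: [0.695, 0.671, 0.188, -0.18]
contact_force: [0.6, -0.3, -6.0]
opening: 0.362
finger_force: 45.0
```

Emit:
play_rows(translation=[[-0.0003,0,0.0005],[-0.0003,0,0.0005],[0,0,0]], delta_rot=[[0,0,0],[0,0,0],[0,0,0]], grip=[-1,-1,-1])

```text
clock: 20.35
tool_pos: [0.5069, -0.1511, 0.0896]
eef_rot: [0.695, 0.671, 0.188, -0.18]
contact_force: [-1.5, -0.8, 0.6]
opening: 0.357
finger_force: 45.0
```

Emit:
play_rows(translation=[[-0.0003,0,0.0005],[-0.0003,0,0.0005],[0,0,0]], delta_rot=[[0,0,0],[0,0,0],[0,0,0]], grip=[-1,-1,-1])

```text
clock: 20.72
tool_pos: [0.5069, -0.1511, 0.0895]
eef_rot: [0.695, 0.671, 0.188, -0.18]
contact_force: [-4.4, -3.8, 9.0]
opening: 0.356
finger_force: 45.0
```

```bash
python3 nxt.py; python3 - <<'E'
from h import *
print(r.get_state()["moment"].round(3))
P,R=st(); print("pitch",np.degrees(np.arcsin(R.as_matrix()[2,0])), "roll z of tool y",R.as_matrix()[2,1])
for n in([.048,0,.0625],[-.052,0,.0625]): print((P+R.apply(n)).round(4))
E
```

```text
[ 0.5069 -0.1511  0.0895] [[0.03, 0.999, 0.02], [0.864, -0.036, 0.502], [0.502, 0.002, -0.865]] [ 1.    1.29 -1.12  1.82  0.83  0.79 -0.4 ] [-4.4 -3.8  9. ]
rotvec deg(tool) [ 0.14 -0.17  0.04]  before-rot trans mm [ 0.2  0.6 -0.6]  after-rot [ 0.2  0.6 -0.6]
down 1mm in tool [-0.502 -0.002  0.865]
[-0.227  0.785  0.443]
pitch 30.165149773202955 roll z of tool y 0.0024790188194309115
[ 0.5095 -0.0783  0.0596]
[ 0.5066 -0.1647  0.0093]
```

Emit:
play_rows(translation=[[0,0,0],[0,0,0],[0,0,0]], delta_rot=[[0,0,0],[0,0,0],[0,0,0]], grip=[-1,-1,-1], squeeze=5)

```text
clock: 21.1
tool_pos: [0.5069, -0.151, 0.089]
eef_rot: [0.695, 0.671, 0.188, -0.18]
contact_force: [-3.5, -2.5, 6.2]
opening: 0.364
finger_force: 5.0
```

Emit:
play_rows(translation=[[0,0,0],[0,0,0],[0,0,0],[0,0,0]], delta_rot=[[0,0,0],[0,0,0],[0,0,0],[0,0,0]], grip=[-0.2,-0.1,0.05,0.1])

```text
clock: 21.6
tool_pos: [0.5069, -0.1512, 0.0877]
eef_rot: [0.695, 0.671, 0.188, -0.18]
contact_force: [-1.3, 0.3, 0.4]
opening: 0.543
finger_force: 0.0
```

```bash
python3 - <<'E'
from h import *
s=r.get_state(); print(s["contact_force"].round(1),s["opening"],s["tool_pos"].round(4),s["q"].round(2))
im=r.snapshot("scene"); cv2.imwrite("pics/crop6.png",cv2.resize(im[150:260,310:450],None,fx=5,fy=5,interpolation=cv2.INTER_CUBIC))
E
```

```text
[-1.3  0.3  0.4] 0.5434120132598855 [ 0.5069 -0.1512  0.0877] [ 1.    1.3  -1.12  1.82  0.83  0.79 -0.4 ]
```

View pics/crop6.png

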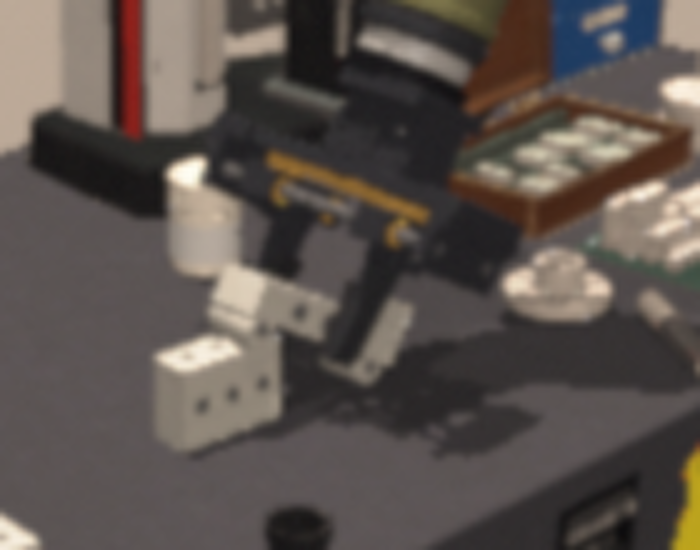

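The bar rests on the block (roller at about (245,335) in the crop) with its stop end down near (365,375), and the fingers are open. I'll retreat along the tool axis.

Emit:
play_rows(translation=[[0,0,0],[0,0,0],[0,0,-0.015],[0,0,-0.03],[0,0,-0.04],[0,0,-0.04],[0,0,0],[0,0,0]], delta_rot=[[0,0,0],[0,0,0],[0,0,0],[0,0,0],[0,0,0],[0,0,0],[0,0,0],[0,0,0]], grip=[0.3,0.3,0.3,0.3,0.3,0.3,0.3,0.3])

```text
clock: 22.65
tool_pos: [0.5038, -0.2141, 0.1957]
eef_rot: [0.695, 0.671, 0.187, -0.18]
contact_force: [-0.4, 0.3, -0.6]
opening: 0.649
finger_force: 0.0
```

```bash
python3 - <<'E'
from fit import *
s=r.get_state(); print(s["contact_force"].round(1),s["opening"],s["tool_pos"].round(4),s["q"].round(2))
im=r.snapshot("scene"); m=r.silhouettes("scene","sine_bar")[0]["pixels"].astype(np.float32)
def T(v): # v: stop roller x,y, yaw, pitch
    B=(Ro.from_euler('z',v[2])*Ro.from_euler('y',-v[3])).as_matrix(); o=np.array([v[0],v[1],.01])-B@[-.05,0,.01]
    return lambda p:p@B.T+o
c=lambda v:np.abs(render("scene",bar(0),T(v))-m).sum()/m.sum()
x0=np.array([.507,-.165,1.536,.52]); o=minimize(c,x0,method="Nelder-Mead",options=dict(initial_simplex=np.vstack([x0]+[x0+d for d in np.diag([.01,.01,.1,.1])]),maxiter=200))
print(o.x.round(4),np.degrees(o.x[3]),o.fun,"plain",T(o.x)(np.array([.05,0,.01])).round(4))
cv2.imwrite("pics/crop7.png",cv2.resize(im[150:260,310:450],None,fx=5,fy=5,interpolation=cv2.INTER_CUBIC))
E
```

```text
[-0.4  0.3 -0.6] 0.6492596899561205 [ 0.5038 -0.2141  0.1957] [ 1.12  1.18 -1.26  1.7   0.66  1.03 -0.26]
[ 0.5073 -0.1636  1.5523  0.5259] 30.13031433571578 0.08565737307071686 plain [ 0.5089 -0.0772  0.0602]
```

View pics/crop7.png

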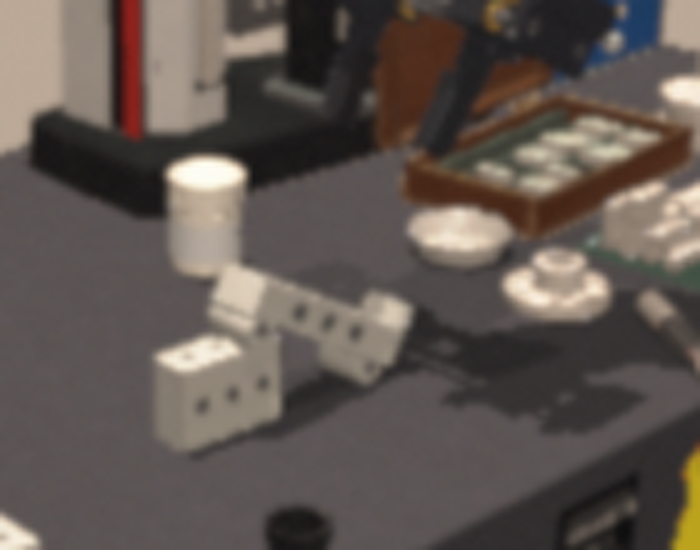

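The picture shows the bar resting on the block, with the plain roller at about (245,330) and the stop end on the plate at about (365,375). The fit gives a tilt of 30.1° and the plain roller at z = 60 mm. The hand is clear, so I'll hand in.

```bash
python3 -c "
from plant import r
print(r.finish_job())"
```

```text
the job is handed in; nothing more can be done
None
```

The sine bar is set at about 30.1° by my camera fit and the job is handed in, with no verdict returned: the 50 mm block stands on the plate, plain-end roller on top and stop-end roller down on the plate, but the bar runs nearly along the block's length, not across it, because the arm could not tilt it the other way; the roller centre is about 17 mm from the block's middle, within the stated limits.

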